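Seat a carton in the gluing jig and snap the toggle clamp shut

TASK

With the fingertips, push the carton that lies in the jig's channel along until it sits right up against the end stop; only push it, do not pick it up. Then push the clamp's red handle over past its centre, so that the clamp snaps down and holds the carton there. Leave the other things on the bench where they are.

Things in the scene. Friction and masses are not known exactly. Their poses are not given: they have to be found in the camera images.
- jig: gluing jig fixed to the bench: aluminium plate 140 (its x) x 360 (its y) x 12 mm. Origin: centre of its underside; x points away from the robot, y along the channel towards stop and clamp, z up; yaw up to 0.35 rad either way. Two blue rails, 14 mm high above the plate and 12 wide, inner faces at x = -33 and +33, y -180 to +75 mm, form the channel.
- stop_face (a point): point on the jig at the foot of the steel end stop's face: jig x = 0, y = +75 mm, z = 12 (top of the plate). The stop is 90 mm wide (x), 12 thick and rises 40 above the plate. Behind it stands the clamp's dark steel bracket, y 85 to 137 mm, x -25 to +25, up to 95 above the bench.
- carton: brown cardboard carton with tape strip and blank white label, 60 (its x) x 110 (its y) x 50 mm high, 0.17 to 0.35 kg, loose in the jig's channel, its y along the channel. Origin: centre of its underside, on the plate (12 mm above the bench). Starts 35 to 95 mm short of the stop; home, its origin is at jig y = +20 mm.
- clamp (a joint): toggle clamp, rad: 0 = open (start; red handle leans 0.55 back from upright to the jig's +y, hold-down arm raised), about 1.1 = shut (handle leans 0.55 to the jig's -y, rubber foot presses on the carton; limit 1.14). An over-centre spring drives it away from upright (0.55): once past, it snaps to the far end by itself. About 4 N, 55 mm from the hinge, starts it moving.
- clamp_hinge (a point): centre of the clamp's hinge, fixed on the jig at x = 0, y = +105 mm, 80 mm above the bench; the hinge line runs along the jig's x. The hold-down arm (14 mm wide, 88 long, foot 20 across) swings in the same plane as the handle, on the carton's side.
- grip_end (a point): centre of the round outer end of the clamp's red handle, 80 mm from the hinge (the round end reaches 11 further). The red grip is a round bar 22 mm thick over the outer 45 mm of the handle. Open, this point is at jig x = 0, y = +147 mm, 148 above the bench; upright, 160 above the bench.
- spare_carton: spare carton, same make as the task's carton (60 x 110 x 50), lying on the bench beyond the jig; origin: centre of its underside. All sizes in mm. Not part of the job.
- tape_roll: roll of brown packing tape lying flat, 100 across, 48 high, beside the jig; origin: centre of its underside. All sizes in mm. Not part of the job.
- knife: yellow safety knife lying flat, 150 x 28 x 18, on the robot's side of the jig; origin: centre of its underside. All sizes in mm. Not part of the job.
- glue_jar: grey jar with white cap, 60 across, 85 high, beside the jig; origin: centre of its underside. All sizes in mm. Not part of the job.
- spray_bottle: white bottle with blue cap, 64 across, 170 high, standing to the left or right of the jig; origin: centre of its underside. All sizes in mm. Not part of the job.
- pen_cup: black empty cup, 76 across, 95 high, standing to the left or right of the jig; origin: centre of its underside. All sizes in mm. Not part of the job.
Mind the look-alikes: they are no part of the job. Leave any green look-alike of the carton alone.

How it is judged:
By the outcome, as a careful person would: the job done as asked, in the order asked, and still so for the second after the job is handed in, with the robot touching nothing.
It also fails if it takes over 48 s, if anything falls off the work surface, if the arm or the gripper's body presses on something with over 40 N, if the wrist force passes 120 N, or if a joint passes its speed limit or range.

ROBOT

A 7-joint arm with a two-finger parallel gripper is mounted at the origin on the work surface. World frame = base frame: x ahead of the robot, y to its left, z up, the work surface at z = 0. Lengths are in mm, angles in rad, forces in N, time in s.
With the tool pointing down it reaches from about 425 to 875 mm from the base axis. Payload 4.7 kg.
Tool frame: the origin (TCP) lies at the very end of the fingers, on their centre line; the grasp point (between the pads) lies 19 mm behind it (bot.grip_depth is the x of the grasp point in the tool frame, in mm); x points along the fingers, y is the direction in which the jaws open and shut, and the axes are right-handed (so a half turn about x gives the same grasp; the last joint's range is limited). The gripper opens to 85 mm and grips with 20 to 120 N. Pads are 22 mm wide; open, the fingers measure 114 mm over their backs; the gripper's body (76 mm by 85 mm) begins 54 mm behind the grasp point. The pads swing forward as they close: fully open they stand 13 mm farther back than shut.
Start: joints at [0.014, 0.321, -0.07, 1.45, 0.023, 1.371, -0.057], TCP at [650.019, -0.025, 231.349] pointing down, gripper open.
Joint ranges: [-2.86, 2.86], [-0.3, 2.09], [-1.38, 1.24], [0.06, 2.45], [-1.56, 4.7], [0.09, 2.05], [-2.69, 2.69]. Speed limits (rad/s): [2.57, 2.57, 3.14, 3.14, 3.14, 3.14, 3.14].

INTERFACE

Orientations are given as a 3x3 rotation matrix whose columns are the frame's x, y, z axes.
In Python, from plant import bot gives the robot as it stands. The module is installed in compiled form; this text tells all that it offers.
- The arm moves only by the tool drive_tool, never from a script. Its argument "moves" is a list of rows, each a list of 2 entries, a list of its own where there are three numbers: the shift along the world's x, y, z in m, then the turn, a rotation vector about the world's x, y, z in rad. In form: [[[dx, dy, dz], [rx, ry, rz]], ...]. A call has 1 to 8 rows; each row shifts and turns the commanded pose from where the row before left it; what a row does not reach is not made up. A row lasts 1/8 s, in which the tool goes at most 62.5 mm and 10.7 degrees, less where a joint would pass 70% of its speed; a pose out of reach is approached as far as the arm can. A call is refused whole if a number of a shift passes 0.0625 or a number of a turn 0.188, either way. A call with a gripper value outside its range is refused whole. "fingers" is the finger opening in m, from 0 to 0.0854, set as the call begins (left out, the last holds). The fingers move at their own pace and stop on an object; the grip force is fixed at half the most. Time passes only in rows, so rows that do not move let the fingers close. It gives the time, the measured TCP pose, the force and the opening at its end, in the units of the state.
- bot.observe(): the state, without advancing time (a new reading comes with each control period).
- bot.capture(name): name is "scene" or "side" or "wrist"; returns a dict with "frame" (384x512x3 uint8, blue, green, red), "fovy" (degrees; the focal length in pixels is half the picture's height over the tangent of half this angle, whatever the lens; pixels are square), "cx", "cy" (the principal point, pixels), "world_to_cam" (4x4, takes a point from world to camera coordinates); the wrist camera has in their place "mount" (4x4, takes a point from camera to tool coordinates, whose origin is the TCP and whose axes are the tool frame's). Camera axes: x right, y down, z forward; pixel columns grow to the right and rows downward; lengths in mm; the calibration is good to about 2 mm. The wrist camera is an equidistant fisheye: a pixel r from the principal point sees the ray r / f radians off the axis. A picture is of the moment at which its call begins: read the wrist's pose just before it. There is no depth.
- bot.finish_job(): hands the job in, once; it reports no verdict.
Trained networks look in a picture, given as the dict that the camera call returned (one of the last four; its "shot" number tells which), for a name from the list of things; names that differ only in an ending like _2 or _b are one class to them, and where a whole thing is asked for, a point or a joint stands for the part that bears it (a point fixed in the world has none). Each returns a list of dicts, best first, with "score" (0 to 1); they miss things now and then, are a little off and sometimes report something else, mostly with a low value. They report only what shows in the picture. A call takes as long as a camera call. They do not tell look-alikes from the thing itself.
- bot.trace(thing, picture): "region" (384x512 bool, what is visible of it).
- bot.pinpoint(thing, picture): "point" ([x, y, z] in mm, in the coordinates of the camera as it stood for that picture, good to about 4 mm: a listed point, or the origin of a listed thing).
The state is a dict: "time_s": time; "q": joint angles; "qd": joint speeds; "joint_torque": joint torques, N m; "tool_pos": TCP position; "orientation": TCP orientation; "wrist_force": force on the tool from outside, world axes, zero at the start; "moment": the same for the moment, N m; "finger_gap": finger opening in mm.
Only numpy, scipy, OpenCV 4.12 (cv2) and the standard library are available. Lean on these libraries where they do the work, as an engineer would, in place of code of your own. Each camera call takes 0.05 s, during which the arm holds its last target.

## Working session

There is one attempt and no reset: what is moved stays moved. The work goes in short steps, Python scripts to look and compute and a tool call to move; the robot and the scene stay as the last step left them, time stands still between calls to the robot, and variables do not carry over. Pictures are saved under pics/ and viewed, and the job is handed in when it is done.

Besides the shell and the picture viewer there is one more tool, called after "Request:" as name(argument=value, ...), one argument or row to a line, values as JSON. drive_tool: Moves the arm, as the interface text tells. Its arguments: {"type":"object","properties":{"moves":{"type":"array"},"fingers":{"type":"number"}},"required":["moves"]}

```bash
mkdir -p pics
cat > h.py <<'E'
import numpy as np, cv2
from plant import bot
def save(c,n): cv2.imwrite('pics/'+n+'.png',c['frame'])
def f(c): return c['frame'].shape[0]/2/np.tan(np.radians(c['fovy'])/2)
def towork(c,p):
    return (np.linalg.inv(c['world_to_cam'])@np.r_[p,1])[:3]
def proj(c,P):
    p=(c['world_to_cam']@np.r_[P,1])[:3]; return np.r_[c['cx'],c['cy']]+f(c)*p[:2]/p[2]
E
python3 - <<'E'
from h import *
s=bot.observe(); print(s['time_s'],s['tool_pos'],s['orientation'],s['wrist_force'],s['finger_gap'])
for n in ['scene','side']:
    c=bot.capture(n); save(c,n+'0')
    for t in ['jig','stop_face','carton','clamp_hinge','grip_end','spare_carton','spray_bottle','pen_cup','glue_jar','tape_roll','knife']:
        for r in bot.pinpoint(t,c)[:3]: print(n,t,round(r['score'],2),towork(c,r['point']).round(0))
E
```

```text
0.0 [ 6.49464685e+02 -4.68420702e-02  2.30230171e+02] [[-1.90821599e-03  9.99998179e-01 -3.07453626e-06]
 [-6.83149849e-05 -3.20490184e-06 -9.99999998e-01]
 [-9.99998177e-01 -1.90821577e-03  6.83209761e-05]] [ 0.0646161  -0.38797753 -0.41011135] 85.19468084017194
scene jig 0.75 [530. -59.   0.]
scene jig 0.69 [ 609. -479.    0.]
scene stop_face 0.77 [535.  13.  12.]
scene carton 0.75 [583. 230.  -2.]
scene carton 0.71 [533. -88.  10.]
scene clamp_hinge 0.89 [539.  41.  82.]
scene grip_end 0.8 [538.  85. 148.]
scene grip_end 0.43 [417.  16.   4.]
scene spare_carton 0.85 [690.  20.  -0.]
scene spare_carton 0.69 [541.  43.  80.]
scene spray_bottle 0.84 [609. 459.  -2.]
scene spray_bottle 0.34 [690.  22.  -0.]
scene pen_cup 0.88 [ 608. -479.    1.]
scene pen_cup 0.72 [534. -86.  12.]
scene glue_jar 0.86 [ 377. -165.    1.]
scene glue_jar 0.58 [533. -83.  12.]
scene tape_roll 0.98 [ 673. -190.    1.]
scene knife 0.8 [416.  16.   2.]
side jig 0.88 [536. -62.   4.]
side jig 0.75 [539.  15.  11.]
side jig 0.41 [532. -82.  13.]
side stop_face 0.96 [543.  15.  12.]
side stop_face 0.23 [546.  91. 152.]
side carton 0.93 [580. 232.  -2.]
side clamp_hinge 0.87 [542.  39.  82.]
side grip_end 0.74 [546.  89. 150.]
side spare_carton 0.56 [694.  18.  -1.]
side spray_bottle 0.64 [614. 462.  -2.]
side pen_cup 0.6 [ 608. -479.   -2.]
side tape_roll 0.71 [ 672. -187.   -4.]
side knife 0.68 [416.  17.   2.]
side knife 0.3 [615. 462.  -2.]
```

View pics/scene0.png

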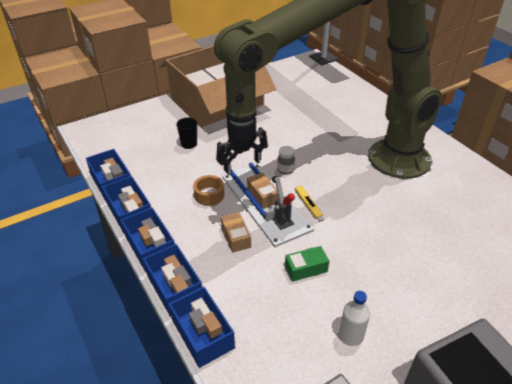

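View pics/side0.png

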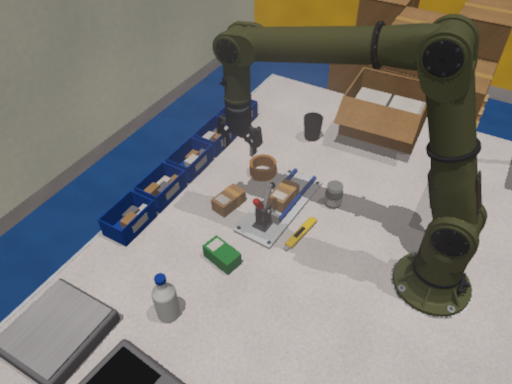

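The carton for the job is the brown one between the blue rails: scene (262,190), side (283,196). The green look-alike at scene (307,262) and the brown spare at (237,231) are not it. Next I'll refine the jig pose with the wrist camera and an enlarged crop.

Run:
```python
from h import *
s=bot.observe(); w=bot.capture('wrist'); save(w,'w0'); print(w['fovy'],w['mount'].round(2))
T=np.eye(4);T[:3,:3]=s['orientation'];T[:3,3]=s['tool_pos'];T=T@w['mount']
for t in ['jig','stop_face','carton','clamp_hinge','grip_end']:
    for r in bot.pinpoint(t,w)[:2]: print(t,round(r['score'],2),(T@np.r_[r['point'],1])[:3].round(0))
def draw(c,im,k,o,yaw,org):
    R=np.array([[np.cos(yaw),-np.sin(yaw)],[np.sin(yaw),np.cos(yaw)]])
    def P(x,y,z): 
        return tuple(((proj(c,np.r_[np.array(org)+R@[x,y],z])-o)*k).astype(int))
    def rect(x0,x1,y0,y1,z,col):
        q=[P(x0,y0,z),P(x1,y0,z),P(x1,y1,z),P(x0,y1,z)]
        for i in range(4): cv2.line(im,q[i],q[(i+1)%4],col,1)
    rect(-70,70,-180,180,12,(0,255,0)); rect(-45,45,75,87,52,(0,255,255))
    rect(-45,-33,-180,75,26,(255,0,255));rect(33,45,-180,75,26,(255,0,255))
    rect(-30,30,-80,30,62,(0,0,255))
for n,o in [('scene',(200,130)),('side',(210,140))]:
    c=bot.capture(n); o=np.array(o)
    im=cv2.resize(c['frame'][o[1]:o[1]+130,o[0]:o[0]+130],None,fx=4,fy=4,interpolation=cv2.INTER_CUBIC)
    cv2.imwrite(f'pics/{n}1.png',im)
    draw(c,im,4,o,-0.05,(535,-61)); cv2.imwrite(f'pics/{n}1d.png',im)
a=cv2.imread('pics/scene1d.png');b=cv2.imread('pics/side1d.png')
cv2.imwrite('pics/both1.png',cv2.resize(np.hstack([a,b]),(800,400)))
```

```text
65.70646984690485 [[  -0.     -0.28    0.96 -142.94]
 [   1.      0.      0.      0.33]
 [  -0.      0.96    0.28  -71.27]
 [   0.      0.      0.      1.  ]]
stop_face 0.72 [537.  18.  10.]
carton 0.88 [536. -82.  10.]
clamp_hinge 0.76 [544.  45.  82.]
grip_end 0.95 [547.  87. 150.]
```

View pics/scene1d.png

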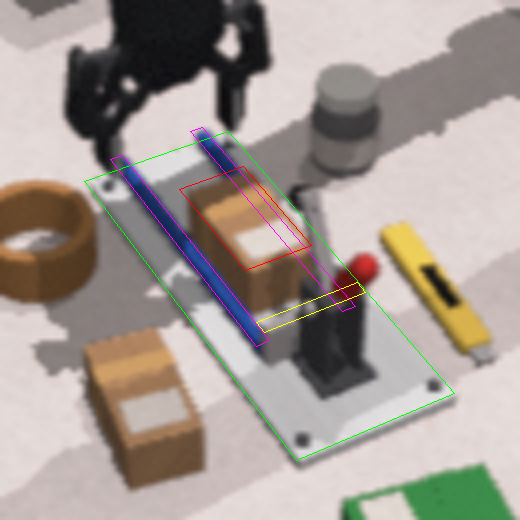

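View pics/side1d.png

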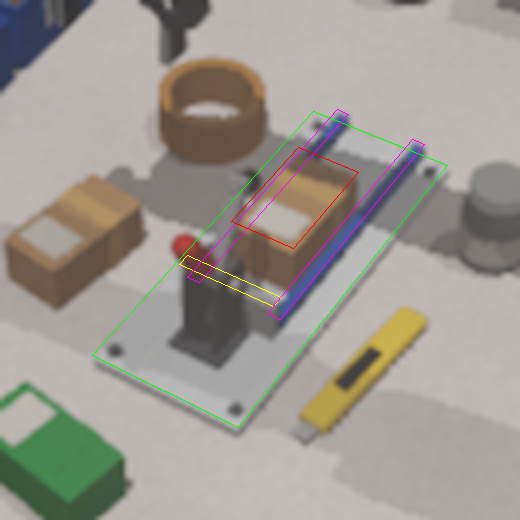

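View pics/w0.png

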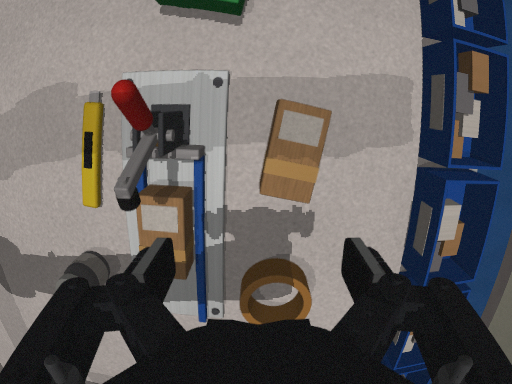

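The model overlay fits the plate and rails, giving jig yaw of about -0.05 and an origin near (535,-61). The wrist view shows the brown carton in the channel at (165,230), with the raised arm at (140,175) and the red handle at (130,105). I'll close the fingers and go behind the carton.

Request:
drive_tool(
  moves=[
    [[-0.024, -0.036, 0], [0, 0, -0.05]],
    [[-0.024, -0.036, 0], [0, 0, 0]],
    [[-0.024, -0.036, 0], [0, 0, 0]],
    [[-0.024, -0.036, 0], [0, 0, 0]],
    [[-0.024, -0.037, 0], [0, 0, 0]],
    [[0, 0, 0], [0, 0, 0]],
    [[0, 0, -0.05], [0, 0, 0]],
    [[0, 0, -0.05], [0, 0, 0]],
  ],
  fingers=0,
)

```text
time_s: 2.6
tool_pos: [531.2, -180.2, 131.0]
orientation: [[0.003, 0.999, -0.049], [-0.0, -0.049, -0.999], [-1.0, 0.003, -0.0]]
wrist_force: [0.4, -0.2, 0.5]
finger_gap: -0.1
```

Request:
drive_tool(
  moves=[
    [[0, 0, 0], [0, 0, 0]],
    [[0, 0, 0], [0, 0, 0]],
  ],
)

```text
time_s: 2.85
tool_pos: [531.5, -180.8, 133.2]
orientation: [[0.002, 0.999, -0.049], [-0.001, -0.049, -0.999], [-1.0, 0.003, 0.0]]
wrist_force: [0.5, 0.6, 0.5]
finger_gap: -0.1
```

Run:
```python
from h import *
s=bot.observe(); print(s['time_s'],s['tool_pos'].round(1),s['wrist_force'].round(1),s['orientation'].round(3))
for n,o in [('scene',(200,130)),('side',(210,120))]:
    c=bot.capture(n); o=np.array(o)
    im=cv2.resize(c['frame'][o[1]:o[1]+130,o[0]:o[0]+130],None,fx=3,fy=3,interpolation=cv2.INTER_CUBIC)
    cv2.imwrite(f'pics/{n}2.png',im)
    for r in bot.pinpoint('carton',c)[:3]: print(n,round(r['score'],2),towork(c,r['point']).round(0))
cv2.imwrite('pics/both2.png',np.hstack([cv2.imread('pics/scene2.png'),cv2.imread('pics/side2.png')]))
w=bot.capture('wrist'); save(w,'w2')
```

```text
2.85 [ 531.5 -180.8  133.2] [0.5 0.6 0.5] [[ 0.002  0.999 -0.049]
 [-0.001 -0.049 -0.999]
 [-1.     0.003  0.   ]]
scene 0.77 [580. 227.   1.]
scene 0.56 [535. -86.  14.]
side 0.91 [533. -81.  14.]
side 0.84 [581. 233.  -4.]
side 0.49 [534. -61.   1.]
```

View pics/both2.png

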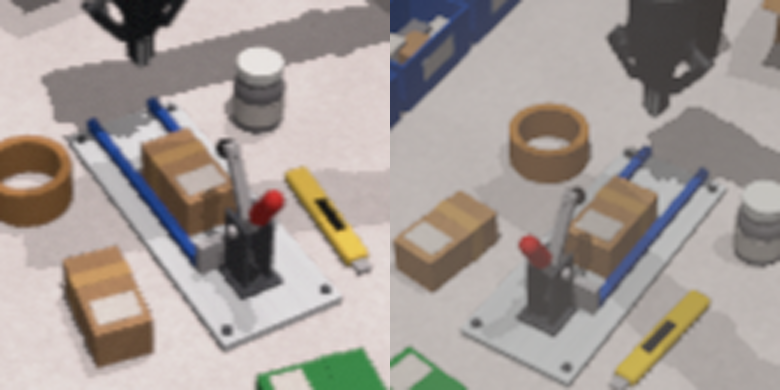

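View pics/w2.png

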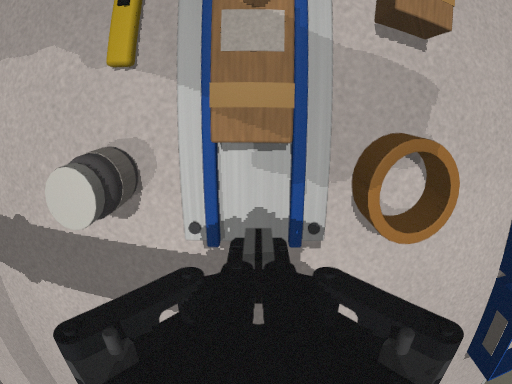

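Wrist view: the fingers at (258,240) are centred over the channel (217 to 292), and the carton's back face is ahead at row 140. Descending behind it.

Request:
drive_tool(
  moves=[
    [[0, 0, -0.05], [0, 0, 0]],
    [[-0.001, 0, -0.05], [0, 0, 0]],
    [[0, 0, 0], [0, 0, 0]],
    [[0, 0, 0], [0, 0, 0]],
  ],
)

```text
time_s: 3.6
tool_pos: [530.6, -181.5, 33.4]
orientation: [[0.003, 0.999, -0.05], [-0.001, -0.05, -0.999], [-1.0, 0.003, 0.001]]
wrist_force: [0.1, -0.8, 0.3]
finger_gap: 0.0
```

Request:
drive_tool(
  moves=[
    [[0.0, 0.008, 0], [0, 0, 0]],
    [[0.0005, 0.008, 0], [0, 0, 0]],
    [[0.0005, 0.008, 0], [0, 0, 0]],
    [[0.0005, 0.008, 0], [0, 0, 0]],
    [[0.0005, 0.008, 0], [0, 0, 0]],
    [[0.0005, 0.008, 0], [0, 0, 0]],
    [[0, 0, 0], [0, 0, 0]],
  ],
)

```text
time_s: 4.47
tool_pos: [531.6, -132.0, 31.4]
orientation: [[0.0, 0.999, -0.049], [0.001, -0.049, -0.999], [-1.0, 0.0, -0.001]]
wrist_force: [-0.9, -0.4, 1.5]
finger_gap: -0.3
```

Request:
drive_tool(
  moves=[
    [[0.0, 0.005, 0], [0, 0, 0]],
    [[0.0005, 0.005, 0], [0, 0, 0]],
    [[0, 0.005, 0], [0, 0, 0]],
  ],
)

```text
time_s: 4.85
tool_pos: [532.0, -117.8, 31.3]
orientation: [[0.0, 0.999, -0.05], [-0.0, -0.05, -0.999], [-1.0, 0.0, 0.0]]
wrist_force: [-1.3, -1.9, 0.3]
finger_gap: -0.2
```

Run:
```python
from h import *
for n,o in [('scene',(220,150)),('side',(230,140))]:
    c=bot.capture(n); o=np.array(o)
    im=cv2.resize(c['frame'][o[1]:o[1]+100,o[0]:o[0]+100],None,fx=4,fy=4,interpolation=cv2.INTER_CUBIC)
    cv2.imwrite(f'pics/{n}3.png',im)
cv2.imwrite('pics/both3.png',np.hstack([cv2.imread('pics/scene3.png'),cv2.imread('pics/side3.png')]))
w=bot.capture('wrist'); save(w,'w3')
```

```text
(no output)
```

View pics/both3.png

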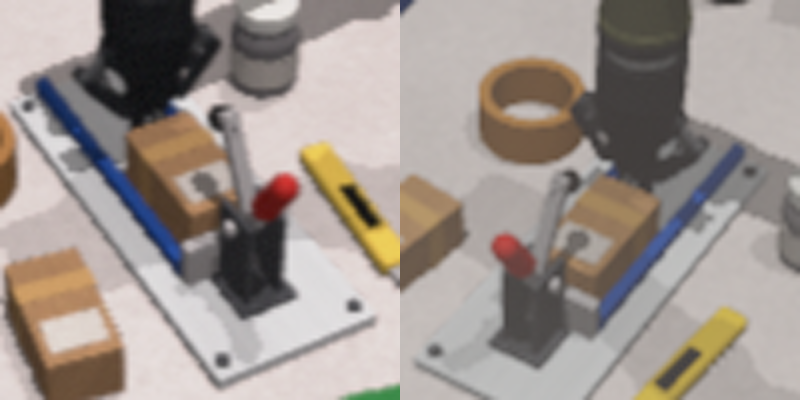

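View pics/w3.png

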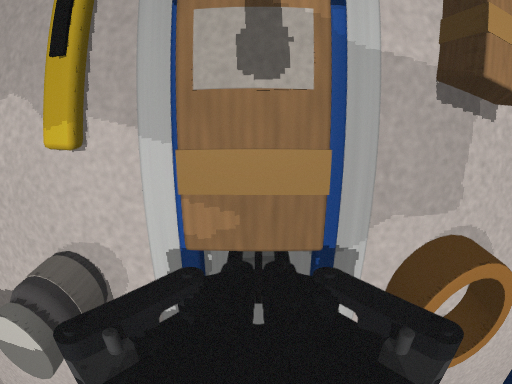

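The carton slides and the fingers are on its back face (wrist (258,255)). It is close to the stop but not yet touching, so I'll creep forward and watch the force.

Request:
drive_tool(
  moves=[
    [[0.0, 0.003, 0], [0, 0, 0]],
    [[0, 0.003, 0], [0, 0, 0]],
  ],
)

```text
time_s: 5.25
tool_pos: [531.8, -112.0, 31.2]
orientation: [[-0.0, 0.999, -0.05], [-0.0, -0.05, -0.999], [-1.0, -0.0, 0.0]]
wrist_force: [0.4, -2.6, -0.7]
finger_gap: 0.3
```

Request:
drive_tool(
  moves=[
    [[0.0, 0.002, 0], [0, 0, 0]],
    [[0, 0.002, 0], [0, 0, 0]],
  ],
)

```text
time_s: 5.5
tool_pos: [531.9, -107.8, 31.2]
orientation: [[-0.0, 0.999, -0.05], [0.0, -0.05, -0.999], [-1.0, -0.0, -0.0]]
wrist_force: [-0.2, -1.2, -0.5]
finger_gap: 0.1
```

Request:
drive_tool(
  moves=[
    [[0.0, 0.001, 0], [0, 0, 0]],
    [[0, 0.001, 0], [0, 0, 0]],
  ],
)

```text
time_s: 5.75
tool_pos: [532.0, -106.0, 31.3]
orientation: [[-0.0, 0.999, -0.05], [-0.0, -0.05, -0.999], [-1.0, -0.0, 0.0]]
wrist_force: [0.5, -2.0, -1.8]
finger_gap: -0.1
```

Request:
drive_tool(
  moves=[
    [[0.0, 0.001, 0], [0, 0, 0]],
    [[0, 0.001, 0], [0, 0, 0]],
  ],
)

```text
time_s: 6.0
tool_pos: [531.6, -105.7, 31.4]
orientation: [[-0.0, 0.999, -0.051], [-0.002, -0.051, -0.999], [-1.0, -0.0, 0.002]]
wrist_force: [-1.3, -6.7, -0.8]
finger_gap: 0.1
```

Request:
drive_tool(
  moves=[
    [[0.0, 0.001, 0], [0, 0, 0]],
    [[0, 0.001, 0], [0, 0, 0]],
  ],
)

```text
time_s: 6.25
tool_pos: [531.5, -105.6, 31.4]
orientation: [[-0.0, 0.999, -0.052], [-0.004, -0.052, -0.999], [-1.0, -0.0, 0.004]]
wrist_force: [-1.7, -10.5, -1.2]
finger_gap: 0.2
```

The force rises and motion stops at y = -105.6, where I expected the stop. I'll confirm by picture, then back off.

```bash
cat > look.py <<'E'
import sys
from h import *
k=sys.argv[1]
for n,o in [('scene',(220,150)),('side',(230,140))]:
    c=bot.capture(n); o=np.array(o)
    im=cv2.resize(c['frame'][o[1]:o[1]+100,o[0]:o[0]+100],None,fx=4,fy=4,interpolation=cv2.INTER_CUBIC)
    cv2.imwrite(f'pics/{n}{k}.png',im)
    for t in ['carton','grip_end']:
        for r in bot.pinpoint(t,c)[:2]: print(n,t,round(r['score'],2),towork(c,r['point']).round(0))
cv2.imwrite(f'pics/both{k}.png',np.hstack([cv2.imread(f'pics/scene{k}.png'),cv2.imread(f'pics/side{k}.png')]))
w=bot.capture('wrist'); save(w,'w'+k)
E
python3 look.py 4
```

```text
scene carton 0.89 [579. 229.   0.]
scene carton 0.74 [532. -48.  10.]
scene grip_end 0.6 [538.  81. 145.]
side carton 0.96 [583. 231.  -3.]
side carton 0.78 [530. -38.  13.]
side grip_end 0.51 [547.  90. 151.]
```

View pics/both4.png

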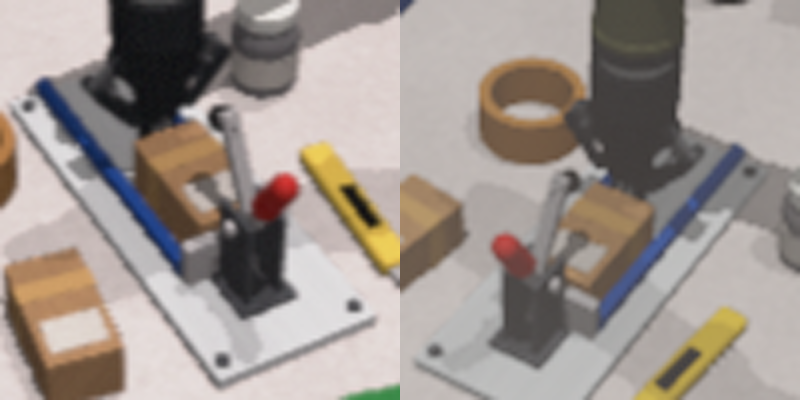

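The carton now sits flush at the stop in both views. I'll back off, rise, and cross over to the far side of the handle.

Request:
drive_tool(
  moves=[
    [[0, -0.003, 0], [0, 0, 0]],
    [[0, -0.016, 0], [0, 0, 0]],
    [[0, -0.016, 0], [0, 0, 0]],
    [[0, 0, 0.05], [0, 0, 0]],
    [[0, 0, 0.05], [0, 0, 0]],
    [[0, 0, 0.05], [0, 0, 0]],
    [[0, 0, 0.05], [0, 0, 0]],
    [[0, 0, 0.02], [0, 0, 0]],
  ],
)

```text
time_s: 7.6
tool_pos: [533.5, -138.2, 255.4]
orientation: [[0.006, 0.999, -0.051], [-0.001, -0.051, -0.999], [-1.0, 0.006, 0.001]]
wrist_force: [0.6, 1.2, -0.7]
finger_gap: -0.2
```

Request:
drive_tool(
  moves=[
    [[0.002, 0.045, 0], [0, 0, 0]],
    [[0.002, 0.045, 0], [0, 0, 0]],
    [[0.002, 0.045, 0], [0, 0, 0]],
    [[0.002, 0.045, 0], [0, 0, 0]],
    [[0.002, 0.045, 0], [0, 0, 0]],
    [[0.003, 0.045, 0], [0, 0, 0]],
    [[0, 0, 0], [0, 0, 0]],
    [[0, 0, 0], [0, 0, 0]],
  ],
)

```text
time_s: 8.6
tool_pos: [545.4, 131.7, 251.3]
orientation: [[-0.0, 0.999, -0.051], [-0.001, -0.051, -0.999], [-1.0, -0.0, 0.001]]
wrist_force: [0.6, 0.1, 0.2]
finger_gap: 0.1
```

```bash
python3 look.py 5
```

```text
scene carton 0.81 [582. 230.   1.]
scene carton 0.73 [534. -47.  13.]
scene grip_end 0.73 [540.  83. 149.]
scene grip_end 0.62 [ 607. -482.   -0.]
side carton 0.84 [532. -42.  13.]
side carton 0.72 [581. 231.  -3.]
side grip_end 0.65 [546.  88. 151.]
```

View pics/both5.png

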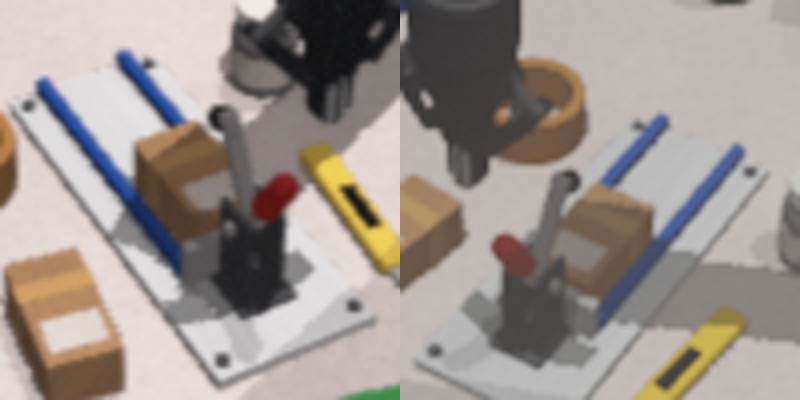

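View pics/w5.png

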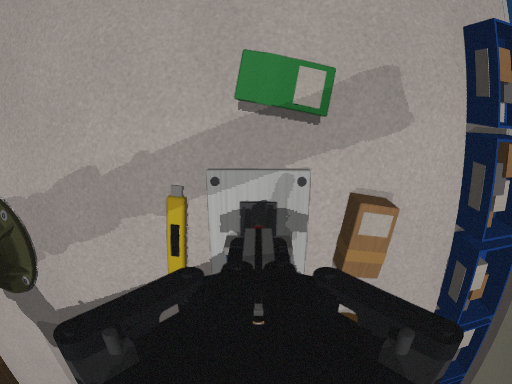

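The carton is still at the stop. The fingers are beyond the handle and on its plane (wrist (258,235), plate centre about 258). Descending, then pushing toward -y.

Request:
drive_tool(
  moves=[
    [[0, 0, -0.04], [0, 0, 0]],
    [[-0.001, 0, -0.04], [0, 0, 0]],
    [[0, 0, -0.04], [0, 0, 0]],
    [[0, 0, 0], [0, 0, 0]],
    [[0, 0, 0], [0, 0, 0]],
  ],
)

```text
time_s: 9.57
tool_pos: [545.0, 133.1, 133.0]
orientation: [[0.002, 0.999, -0.05], [0.0, -0.05, -0.999], [-1.0, 0.002, -0.001]]
wrist_force: [0.9, -0.3, 0.6]
finger_gap: -0.2
```

Request:
drive_tool(
  moves=[
    [[0, -0.01, 0], [0, 0, 0]],
    [[-0.0005, -0.01, 0], [0, 0, 0]],
    [[-0.0005, -0.01, 0], [0, 0, 0]],
    [[-0.0005, -0.01, 0], [0, 0, 0]],
    [[0, 0, 0], [0, 0, 0]],
  ],
)

```text
time_s: 10.2
tool_pos: [543.3, 92.9, 132.5]
orientation: [[0.003, 0.999, -0.051], [0.001, -0.051, -0.999], [-1.0, 0.002, -0.001]]
wrist_force: [0.1, 2.3, 2.0]
finger_gap: -0.1
```

Request:
drive_tool(
  moves=[
    [[-0.0005, -0.008, 0], [0, 0, 0]],
    [[-0.0005, -0.008, 0], [0, 0, 0]],
    [[0, -0.008, 0], [0, 0, 0]],
    [[0, 0, 0], [0, 0, 0]],
  ],
)

```text
time_s: 10.7
tool_pos: [541.0, 66.7, 130.7]
orientation: [[-0.002, 0.999, -0.052], [-0.002, -0.052, -0.999], [-1.0, -0.001, 0.002]]
wrist_force: [0.0, -0.7, -0.1]
finger_gap: 0.4
```

Request:
drive_tool(
  moves=[
    [[-0.0005, -0.005, 0], [0, 0, 0]],
    [[0, -0.005, 0], [0, 0, 0]],
    [[-0.0005, -0.004, 0], [0, 0, 0]],
    [[0, 0, 0], [0, 0, 0]],
  ],
)

```text
time_s: 11.2
tool_pos: [540.5, 54.5, 131.3]
orientation: [[0.0, 0.999, -0.051], [-0.0, -0.051, -0.999], [-1.0, 0.0, 0.0]]
wrist_force: [0.8, 0.7, 0.5]
finger_gap: 0.3
```

```bash
python3 look.py 6
```

```text
scene carton 0.86 [536. -42.  13.]
scene carton 0.77 [579. 231.   1.]
scene grip_end 0.71 [536.  -0. 147.]
side carton 0.95 [581. 233.  -3.]
side carton 0.87 [531. -37.  15.]
side grip_end 0.68 [540.   6. 152.]
```

View pics/both6.png

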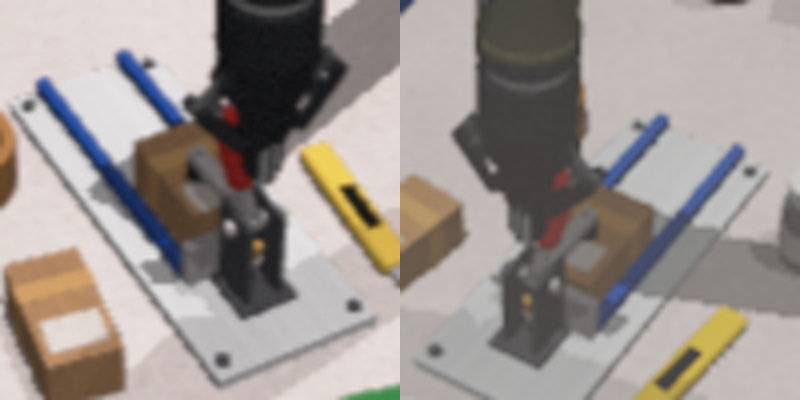

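The clamp snapped: grip end is at y≈3, and shut should be about 2. The arm is down on the carton. Backing off and rising.

Request:
drive_tool(
  moves=[
    [[0, 0.02, 0], [0, 0, 0]],
    [[0, 0.03, 0], [0, 0, 0]],
    [[0, 0.03, 0], [0, 0, 0]],
    [[0, 0, 0.05], [0, 0, 0]],
    [[0, 0, 0.05], [0, 0, 0]],
    [[0, 0, 0.05], [0, 0, 0]],
    [[0, 0, 0], [0, 0, 0]],
    [[0, 0, 0], [0, 0, 0]],
  ],
)

```text
time_s: 12.55
tool_pos: [540.2, 135.0, 280.8]
orientation: [[-0.001, 0.999, -0.05], [-0.0, -0.05, -0.999], [-1.0, -0.001, 0.0]]
wrist_force: [0.1, -0.2, -1.3]
finger_gap: -0.1
```

Request:
drive_tool(
  moves=[
    [[0, 0.05, 0], [0, 0, 0]],
    [[0, 0.05, 0], [0, 0, 0]],
    [[0, 0, 0], [0, 0, 0]],
    [[0, 0, 0], [0, 0, 0]],
  ],
)

```text
time_s: 13.05
tool_pos: [540.0, 234.2, 279.5]
orientation: [[-0.003, 0.999, -0.05], [-0.002, -0.05, -0.999], [-1.0, -0.003, 0.002]]
wrist_force: [0.1, -0.3, 0.4]
finger_gap: 0.3
```

```bash
python3 look.py 7
python3 - <<'E'
from h import *
for n in ['scene','side']:
    c=bot.capture(n); save(c,n+'_end')
    for t in ['spare_carton','spray_bottle','pen_cup','glue_jar','tape_roll','knife']:
        for r in bot.pinpoint(t,c)[:1]: print(n,t,round(r['score'],2),towork(c,r['point']).round(0))
E
```

```text
scene carton 0.87 [582. 229.  -1.]
scene carton 0.58 [535. -43.  13.]
scene grip_end 0.57 [605. 459.  -4.]
scene grip_end 0.53 [536.  -1. 147.]
side carton 0.89 [581. 230.  -3.]
side carton 0.71 [540.  12.  12.]
side grip_end 0.63 [538.   4. 151.]
side grip_end 0.4 [694.  20.  -1.]
scene spare_carton 0.62 [691.  18.   2.]
scene spray_bottle 0.57 [609. 455.  -4.]
scene pen_cup 0.95 [ 610. -480.    1.]
scene glue_jar 0.69 [ 377. -167.    4.]
scene tape_roll 0.72 [ 672. -188.    3.]
scene knife 0.67 [416.  14.   4.]
side spare_carton 0.69 [691.  23.   2.]
side spray_bottle 0.79 [613. 464.  -1.]
side pen_cup 0.64 [ 607. -477.   -3.]
side tape_roll 0.87 [ 673. -187.   -1.]
side knife 0.55 [417.  14.   2.]
```

View pics/both7.png

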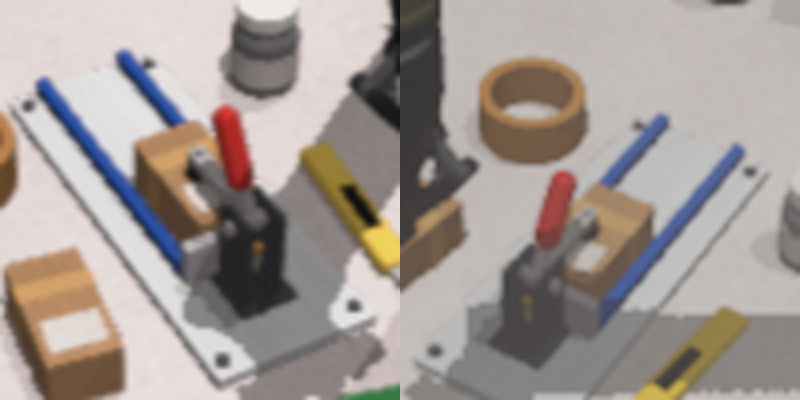

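View pics/w7.png

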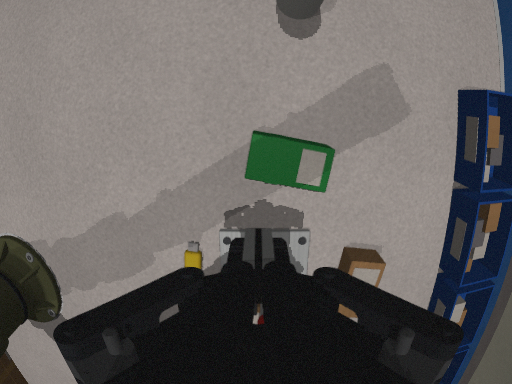

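```bash
python3 -c "
from plant import bot
s=bot.observe();print(s['time_s'],s['wrist_force'].round(1));print(bot.finish_job())"
```

```text
14.1 [ 0.   1.4 -0.7]
the job is handed in; nothing more can be done
None
```

The carton is against the end stop and the clamp is shut on it. I handed the job in at 14.1 s with the gripper clear of everything.

- **Carton:** I pushed it along the channel with closed fingertips until it stopped moving and the force rose to about 10 N, close to where I had calculated the stop to be. Both outside cameras still show it flush with the stop after clamping. A gap of about a millimetre would be too small for them to show.
- **Clamp:** I pushed the red handle from its far side, and it snapped over by itself. The grip end is now at y ≈ -1 to 4 mm, against about 2 mm expected when shut, and the rubber foot rests on the carton.
- **Other things:** The spare carton, green look-alike, tape roll, knife, jar, bottle and cup measured within about 5 mm of where they started, which is the detector's own scatter. The side camera never picked out the jar, so its position comes from the scene camera alone.
- **Disagreeing readings:** In the last side picture, the carton detector's second-best result was (540, 12), which is the stop's position, not the carton's. The scene camera gave the carton at (535, -43), as expected. One stray grip-end reading landed on the spray bottle and another on the spare carton.

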